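Hang the nesting chip trays on the machine hook

TASK

Hang the three chip trays by their ears on the stand's hook, backs toward the stand, setting each gently on the bar, in order: the large blue one first, then the medium yellow one, then the small red one, so that each nests flat inside the one before. Push each tray straight back while it hangs at the hook until its back is flat against the sprung backing pad or the tray before it, and press it home with about 12 N (firm, never above 25 N) before letting go. Leave the cylinder head, the valve and the jar where they are.

Things in the scene. Friction and masses are not known exactly. Their poses are not given: they have to be found in the camera images.
- stand: Fixed grey bracket with the hook. Origin on the bench under the centre of the post's front face; its -x is the way the hook points (to the robot), z up. Post 70 mm wide, 240 mm high. The hook is a level 10 mm round bar, axis 200 mm above the bench, from the post's face to 135 mm in front of it, with an upturned end
- hook_tip (a point): Outer end of the hook, on the bar's axis below the upturned end: 135 mm in front of the post's face, 200 mm up. The upturned end is 10 mm thick and its top is 18 mm above the bar's axis. Axes as the stand's
- hook_root (a point): Where the bar's axis meets the post's face. Before the face stands a black backing pad, 80 mm wide, 75 to 180 mm above the bench, with two prongs beside the bar (24 mm over both) up to 225 mm. It is sprung: 3.5 N per mm, 8 mm travel. Its setting differs each time and is not measured: its front is 30 to 48 mm before the post's face, to be found by feel
- tray_large_ear (a point): Middle of the solid bridge atop the tray's ear, the place to grip (across y). Ear: flat upward tongue in the back panel's plane, 30 mm wide (y), 6 mm thick (x), with a hanging slot 18 mm wide, 38 mm high. The point is 11 mm below the ear's top, 11 mm above the slot's upper edge, 143 mm above the tray's underside. x through the panel (rear face 3 mm to +x), y across, z up
- tray_medium_ear (a point): Middle of the solid bridge atop the tray's ear, the place to grip (across y). Ear: flat upward tongue in the back panel's plane, 42 mm wide (y), 6 mm thick (x), with a hanging slot 18 mm wide, 38 mm high. The point is 11 mm below the ear's top, 11 mm above the slot's upper edge, 128 mm above the tray's underside. x through the panel (rear face 3 mm to +x), y across, z up
- tray_small_ear (a point): Middle of the solid bridge atop the tray's ear, the place to grip (across y). Ear: flat upward tongue in the back panel's plane, 54 mm wide (y), 6 mm thick (x), with a hanging slot 18 mm wide, 38 mm high. The point is 11 mm below the ear's top, 11 mm above the slot's upper edge, 113 mm above the tray's underside. x through the panel (rear face 3 mm to +x), y across, z up
- tray_large: Large blue steel chip tray, about 280 g, standing upright: 6 mm back panel 130 mm wide (y), 90 mm tall without the ear; floor and two side walls (3 mm) reach to the tray's -x, 48 mm deep in all; no front, no top. Origin on the underside at the back panel's mid-plane, straight below the ear point; x through the panel (walls on the -x side), y across, z up
- tray_medium: Medium yellow steel chip tray, about 230 g, standing upright: 6 mm back panel 110 mm wide (y), 75 mm tall without the ear; floor and two side walls (3 mm) reach to the tray's -x, 43 mm deep in all; no front, no top. Origin on the underside at the back panel's mid-plane, straight below the ear point; x through the panel (walls on the -x side), y across, z up
- tray_small: Small red steel chip tray, about 180 g, standing upright: 6 mm back panel 90 mm wide (y), 60 mm tall without the ear; floor and two side walls (3 mm) reach to the tray's -x, 38 mm deep in all; no front, no top. Origin on the underside at the back panel's mid-plane, straight below the ear point; x through the panel (walls on the -x side), y across, z up
- head: Bystander: small finned aluminium cylinder head, 70 x 90 mm, 47 mm tall; origin at the centre of its underside.
- valve: Bystander: dark poppet valve standing on its head, 38 mm across, 85 mm tall, stem 8 mm; origin at the centre of its underside.
- jar: Bystander: jar with red cap, 56 mm across, 70 mm tall; origin at the centre of its underside.

How it is judged (in metres and radians):
On the way, in this order (a step that is already met when the one before it is completed fails the run):
1. the large tray is on the hook and pressed against the backing pad with more than 6 N (x of tray_large_ear in the frame of stand between -0.058 and -0.024 m and y of tray_large_ear in the frame of stand between -0.007 and 0.007 m and z of tray_large_ear in the frame of stand between 0.21 and 0.222 m and contact force between tray_large and stand above 6 N and angle between tray_large_ear's own z axis and vertical below 0.05 rad), for 0.15 s.
2. the medium tray is on the hook, nested in the large one and pressed against it with more than 6 N (x of tray_medium_ear in the frame of stand between -0.068 and -0.024 m and y of tray_medium_ear in the frame of stand between -0.007 and 0.007 m and z of tray_medium_ear in the frame of stand between 0.21 and 0.222 m and x of tray_medium_ear in the frame of tray_large_ear between -0.0085 and -0.003 m and contact force between tray_medium and tray_large above 6 N), for 0.15 s.
3. the small tray is on the hook, nested in the medium one and pressed against it with more than 6 N (x of tray_small_ear in the frame of stand between -0.076 and -0.024 m and y of tray_small_ear in the frame of stand between -0.007 and 0.007 m and z of tray_small_ear in the frame of stand between 0.21 and 0.222 m and x of tray_small_ear in the frame of tray_medium_ear between -0.0085 and -0.003 m and contact force between tray_small and tray_medium above 6 N), for 0.15 s.
At the end, for the whole second after the job is handed in: All three trays hang at rest on the hook (height within 6 mm, sideways within 7 mm), upright within 0.05 rad, square within 0.07 rad, the large one at the backing pad, then the medium, then the small, each ear point 3 to 8.5 mm in front of the one before (flush is 6) (x of tray_large_ear in the frame of stand between -0.058 and -0.024 m and y of tray_large_ear in the frame of stand between -0.007 and 0.007 m and z of tray_large_ear in the frame of stand between 0.21 and 0.222 m and angle between each of tray_large_ear, tray_medium_ear, tray_small_ear's own z axis and vertical below 0.05 rad and angle between the x axis of each of tray_large_ear, tray_medium_ear, tray_small_ear and the x axis of stand, either way round below 0.07 rad and linear speed of each of tray_large, tray_medium, tray_small below 0.02 m/s and x of tray_medium_ear in the frame of stand between -0.066 and -0.029 m and y of tray_medium_ear in the frame of stand between -0.007 and 0.007 m and z of tray_medium_ear in the frame of stand between 0.21 and 0.222 m and x of tray_small_ear in the frame of stand between -0.074 and -0.034 m and y of tray_small_ear in the frame of stand between -0.007 and 0.007 m and z of tray_small_ear in the frame of stand between 0.21 and 0.222 m and x of tray_medium_ear in the frame of tray_large_ear between -0.0085 and -0.003 m and x of tray_small_ear in the frame of tray_medium_ear between -0.0085 and -0.003 m); the robot touches nothing.
It fails at once if the large tray is pressed at the backing pad with more than 25 N (contact force between tray_large and stand above 25 N and x of tray_large_ear in the frame of stand above -0.06 m).
It fails at once if a tray is set down or knocked on the hook with more than 45 N (contact force between any of tray_large, tray_medium, tray_small and stand above 45 N).
It fails at once if a tray is pushed against another with more than 25 N (contact force between tray_large and tray_medium above 25 N or contact force between any of tray_medium, tray_large and tray_small above 25 N).
It fails at once if the robot pushes on the hook stand itself with more than 25 N (contact force between any of the fingers, the arm and stand above 25 N).
It fails at once if the cylinder head, the valve or the jar is shifted by more than 25 mm or tipped (distance of any of head, valve, jar from where it was at the start of the episode above 0.025 m or angle between any of head, valve, jar's own z axis and vertical above 0.35 rad).
It also fails if it takes over 72 s, if anything falls off the work surface, if the arm or the gripper's body presses on something with over 40 N, if the wrist force passes 120 N, or if a joint passes its speed limit or range.

ROBOT

A 6-joint arm with a two-finger parallel gripper is mounted at the origin on the work surface. World frame = base frame: x ahead of the robot, y to its left, z up, the work surface at z = 0. Lengths are in m, angles in degrees, forces in N, time in s.
With the tool pointing down it reaches from about 0.325 to 0.85 m from the base axis. Payload 15.5 kg.
Tool frame: the origin (TCP) lies midway between the tips of the shut fingers; the grasp point (between the pads) lies 19 mm behind it; y points along the fingers, x is the direction in which the jaws open and shut, and the axes are right-handed (so a half turn about y gives the same grasp; the last joint's range is limited). The gripper opens to 91 mm and grips with 3 to 60 N. Pads are 32 mm wide; open, the fingers measure 118 mm over their backs; the gripper's body (76 mm by 178 mm) begins 60 mm behind the grasp point.
Start: joints at [-72.909, 28.281, 77.091, -0, 74.628, -5.472], TCP at [0.24, -0.577, 0.214] pointing down, gripper open.
Joint ranges: [-166.48, 166.48], [-47.26, 123.95], [12.59, 153.08], [-70.14, 250.14], [6.76, 159.57], [-176.63, 176.63]. Speed limits (degrees/s): [108.29, 108.29, 147.25, 172.46, 172.46, 172.46].

INTERFACE

Orientations are given as a 3x3 rotation matrix whose columns are the frame's x, y, z axes.
In Python, from bench import ctrl gives the robot as it stands. The module is installed in compiled form; this text tells all that it offers. Calls block until the motion is done:
- ctrl.goto(position, orientation): joint-space move of the TCP to a pose.
- ctrl.move_l(position, vel=0.15, ori=None, contact_N=None): straight line of the TCP; ori=None keeps the orientation; vel is the mean speed in m/s. With contact_N (N) it stops when the force on the tool has changed by that much, and returns True; else False.
- ctrl.movej(angles): joint-space move.
- ctrl.command_gripper(opening): opening from 0.0 (shut) to 1.0 (fully open); the grip force is fixed at half the most; returns when the fingers have stopped.
- ctrl.sleep(seconds).
- ctrl.ik(position, orientation): joint angles nearest the present ones, or None.
- ctrl.read_camera(name): name is "scene" or "side" or "wrist"; returns the picture (400x640x3 uint8, blue, green, red); there is no depth.
- ctrl.camera_params(name): a dict with "fx", "fy", "cx", "cy" (pixels), "pose" (4x4, takes a point from camera to world coordinates); the wrist camera has in their place "T_tool_cam" (4x4, takes a point from camera to tool coordinates, whose origin is the TCP and whose axes are the tool frame's). Camera axes: x right, y up, looking along -z (the intrinsics and any distortion apply to the point x, -y, -z); pixel columns grow to the right and rows downward; lengths in m; the calibration is good to about 2 mm. A picture is of the moment at which its call begins: read the wrist's pose just before it. camera_params takes no time and is no camera call.
A pose or a line that the arm cannot do raises ctrl.MotionError and nothing moves.
- ctrl.sign_off(): hands the job in, once; it reports no verdict.
Readings, each from a call of its own:
- ctrl.current_t(): time.
- ctrl.current_q(): joint angles.
- ctrl.current_dq(): joint speeds.
- ctrl.current_effort(): joint torques, N m.
- ctrl.current_tool_pos(): TCP position.
- ctrl.current_eef_rot(): TCP orientation.
- ctrl.current_contact_force(): force on the tool from outside, world axes, zero at the start.
- ctrl.current_wrist_torque(): the same for the moment, N m.
- ctrl.current_grip_width(): opening from 0.0 (shut) to 1.0 (fully open).
Only numpy, scipy, OpenCV 4.12 (cv2) and the standard library are available. Lean on these libraries where they do the work, as an engineer would, in place of code of your own. Each camera call takes 0.05 s, during which the arm holds its last target.

## Working session

There is one attempt and no reset: what is moved stays moved. The work goes in short steps, each a Python script; the robot and the scene stay as the last script left them, time stands still between calls to the robot, and variables do not carry over. Pictures are saved under pics/ and viewed, and the job is handed in when it is done.

```bash
mkdir -p pics; ls
python3 - <<'E'
from bench import ctrl
import cv2,numpy as np
print(ctrl.current_t())
for n in ("scene","side","wrist"):
    p=ctrl.camera_params(n); print(n,{k:np.round(v,4).tolist() if not isinstance(v,str) else v for k,v in p.items()})
    if n=="wrist": print(ctrl.current_tool_pos(),ctrl.current_eef_rot())
    cv2.imwrite(f"pics/{n}0.png",ctrl.read_camera(n))
print(ctrl.current_t())
E
```

```text
pics
0.0
scene {'fx': 497.044, 'fy': 497.044, 'cx': 327.2808, 'cy': 203.2399, 'pose': [[0.0339, -0.7842, 0.6195, 1.2833], [0.9994, 0.0257, -0.0221, -0.0142], [0.0014, 0.6199, 0.7846, 1.0746], [0.0, 0.0, 0.0, 1.0]]}
side {'fx': 365.0763, 'fy': 365.0763, 'cx': 322.4021, 'cy': 201.5818, 'pose': [[0.7061, 0.3509, -0.6151, 0.0328], [-0.7081, 0.3573, -0.609, -0.5041], [0.0061, 0.8656, 0.5008, 0.5664], [0.0, 0.0, 0.0, 1.0]]}
wrist {'fx': 341.8584, 'fy': 341.8584, 'cx': 315.6551, 'cy': 202.0093, 'T_tool_cam': [[1.0, 0.0006, 0.0011, 0.0009], [0.0009, 0.2759, -0.9612, -0.1725], [-0.0008, 0.9612, 0.2759, 0.0779], [0.0, 0.0, 0.0, 1.0]]}
[ 0.23970633 -0.57682357  0.21340467] [[ 3.83675481e-01 -3.00641950e-04  9.23467939e-01]
 [-9.23467327e-01  1.07185754e-03  3.83675575e-01]
 [-1.10517505e-03 -9.99999380e-01  1.33612440e-04]]
0.15
```

View pics/scene0.png

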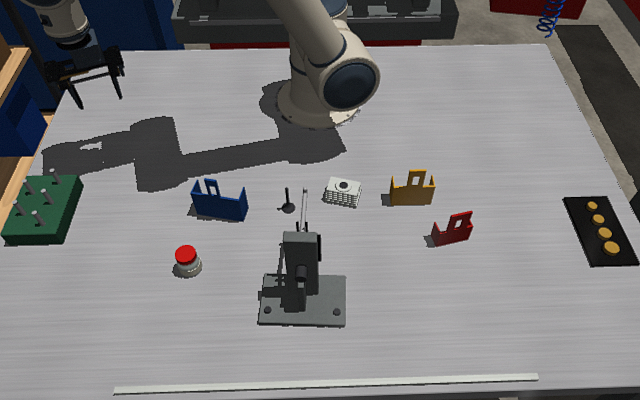

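View pics/side0.png

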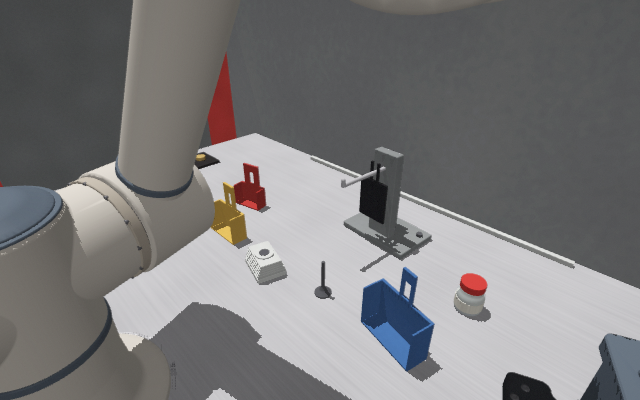

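View pics/wrist0.png

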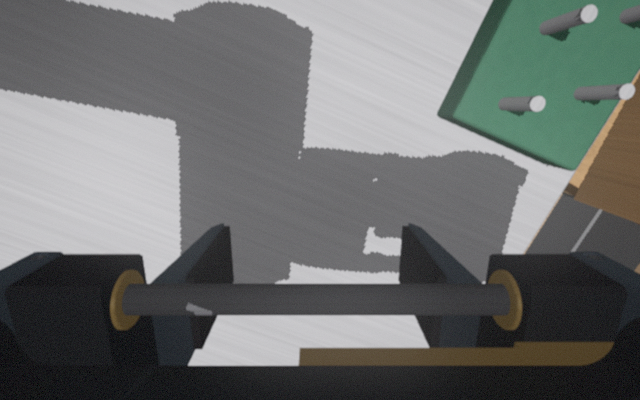

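The scene view shows the blue ear near (212,181), the yellow ear near (416,171), the red ear near (463,213), and the hook end near (304,190) with the post at (300,235). The side view shows the tray openings facing the robot. I'll cast coarse rays first.

```bash
cat > h.py <<'E'
import numpy as np,cv2
from bench import ctrl
def ray(p,uv,pose):
    d=np.array([(uv[0]-p['cx'])/p['fx'],-(uv[1]-p['cy'])/p['fy'],-1.]); return pose[:3,3],pose[:3,:3]@d
def cast(p,uv,z,pose=None):
    pose=np.array(p['pose']) if pose is None else pose
    o,d=ray(p,uv,pose); return o+d*(z-o[2])/d[2]
def wpose():
    T=np.eye(4);T[:3,:3]=ctrl.current_eef_rot();T[:3,3]=ctrl.current_tool_pos()
    return T@np.array(ctrl.camera_params('wrist')['T_tool_cam'])
def proj(p,X,pose):
    c=np.linalg.inv(pose)@np.append(X,1); return p['cx']-p['fx']*c[0]/c[2], p['cy']+p['fy']*c[1]/c[2]
def R(yaw): # tool down, jaws (x) along angle yaw (deg) in world
    a=np.radians(yaw); x=np.array([np.cos(a),np.sin(a),0]); y=np.array([0,0,-1.]); return np.c_[x,y,np.cross(x,y)]
E
python3 - <<'E'
from h import *
im=cv2.imread('pics/scene0.png')
cv2.imwrite('pics/s0zoom.png',cv2.resize(im[160:340,170:490],None,fx=2.5,fy=2.5,interpolation=cv2.INTER_NEAREST))
p=ctrl.camera_params('scene')
for n,uv,z in [('L',(212,181),.154),('M',(416,171),.139),('S',(463,213),.124),('tip',(304,190),.218),('post',(300,235),.24)]:
    print(n,cast(p,uv,z).round(3))
E
```

```text
L [ 0.478 -0.268  0.154]
M [0.448 0.24  0.139]
S [0.573 0.337 0.124]
tip [ 0.567 -0.041  0.218]
post [ 0.705 -0.049  0.24 ]
```

View pics/s0zoom.png

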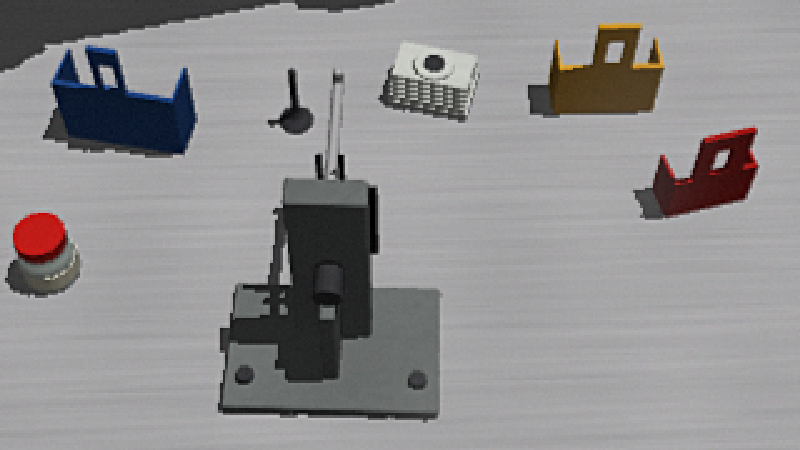

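Run:
```python
from h import *
t=ctrl.current_t(); ctrl.goto([.53,-.045,.36],R(90)); print(ctrl.current_t()-t, ctrl.current_q())
P=wpose();np.save('hookpose.npy',P);cv2.imwrite('pics/hook1.png',ctrl.read_camera('wrist'))
print(ctrl.current_tool_pos(),ctrl.current_contact_force())
t=ctrl.current_t(); ctrl.goto([.39,-.265,.27],R(90)); print(ctrl.current_t()-t, ctrl.current_q())
P=wpose();np.save('lpose.npy',P);cv2.imwrite('pics/l1.png',ctrl.read_camera('wrist'))
print(ctrl.current_t())
```

```text
2.225 [-1.13453964e+01  1.41470564e+01  7.65938098e+01 -8.21806184e-03
  8.92781828e+01 -1.01259423e+02]
[ 0.52997267 -0.04559925  0.35974738] [-0.28100541 -0.55655475  0.99068867]
1.0667 [-4.13908821e+01  1.24772293e+01  9.30038764e+01  1.87291285e-02
  7.44727573e+01 -1.31399161e+02]
3.5417
```

View pics/hook1.png

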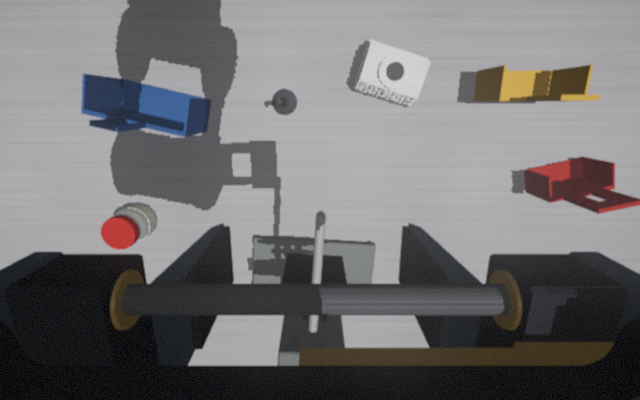

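View pics/l1.png

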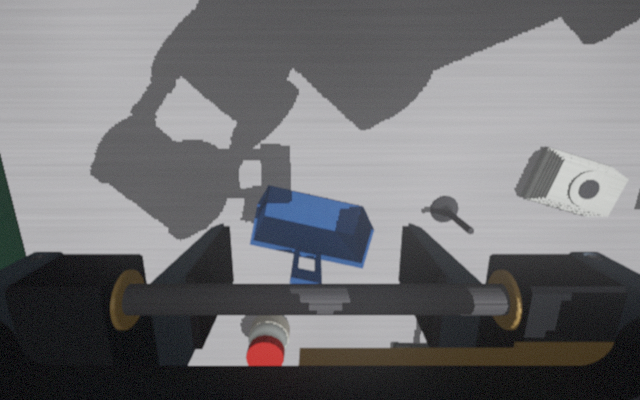

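Run:
```python
from h import *
a=cv2.imread('pics/hook1.png')[200:350,240:400]; b=cv2.imread('pics/l1.png')[170:300,230:390]
cv2.imwrite('pics/z1.png',cv2.resize(a,None,fx=4,fy=4,interpolation=cv2.INTER_NEAREST)[:600])
cv2.imwrite('pics/z2.png',cv2.resize(b,None,fx=4.6,fy=4.6,interpolation=cv2.INTER_NEAREST))
```

```text
(no output)
```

View pics/z1.png

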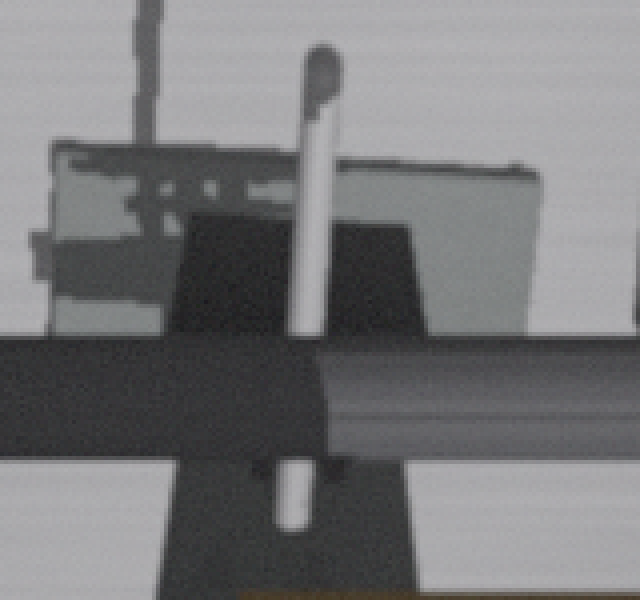

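View pics/z2.png

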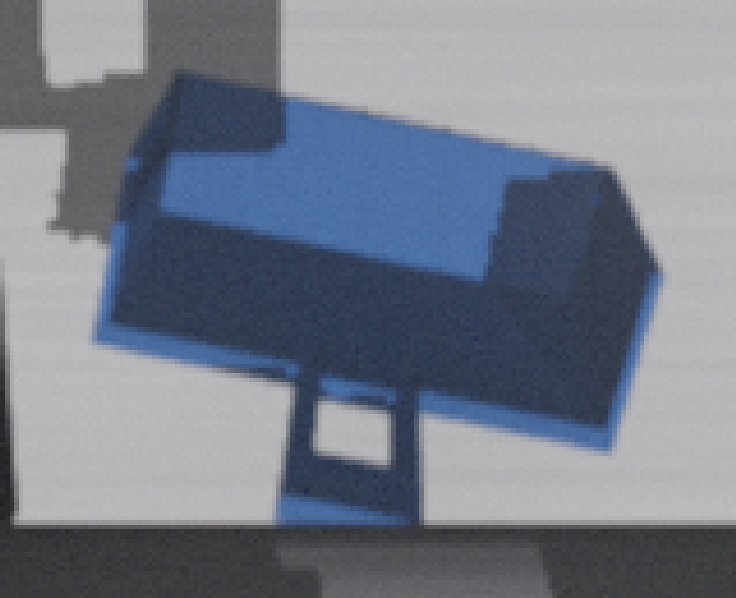

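Run:
```python
from h import *
p=ctrl.camera_params('wrist')
P=np.load('hookpose.npy')
def zc(zx,zy,s,u0,v0): return (u0+(zx+.5)/s-.5, v0+(zy+.5)/s-.5)
for n,z,q in [('bar150',.2,(317,150)),('bar330',.2,(308.5,330)),('bar500',.2,(295,500)),('root',.205,(291,530)),('tiptop',.218,(323,62)),('padL',.18,(190,213)),('padR',.18,(410,226)),('postL',.24,(160,598)),('postR',.24,(418,592)),('baseL',.0,(52,142)),('baseR',.0,(540,172))]:
    print(n,cast(p,zc(*q,4,240,200),z,P).round(4))
P=np.load('lpose.npy')
for n,z,q in [('rL',.09,(95,342)),('rR',.09,(610,450)),('fL',.09,(108,322)),('fR',.09,(606,428)),('earFL',.154,(281,492)),('earFR',.154,(417,515)),('slotTL',.132,(312,454)),('slotTR',.132,(391,468))]:
    print(n,cast(p,zc(*q,4.6,230,170),z,P).round(4))
```

```text
bar150 [ 0.5855 -0.0431  0.2   ]
bar330 [ 0.6378 -0.0454  0.2   ]
bar500 [ 0.6913 -0.0493  0.2   ]
root [ 0.6974 -0.0504  0.205 ]
tiptop [ 0.5554 -0.0418  0.218 ]
padL [ 0.6124 -0.0784  0.18  ]
padR [ 0.6165 -0.0168  0.18  ]
postL [ 0.6912 -0.0833  0.24  ]
postR [ 0.6896 -0.0179  0.24  ]
baseL [ 0.6621 -0.1514  0.    ]
baseR [0.6762 0.0525 0.    ]
rL [ 0.4629 -0.3384  0.09  ]
rR [ 0.4918 -0.2126  0.09  ]
fL [ 0.4577 -0.335   0.09  ]
fR [ 0.4859 -0.2138  0.09  ]
earFL [ 0.4686 -0.2891  0.154 ]
earFR [ 0.4739 -0.2613  0.154 ]
slotTL [ 0.4714 -0.2839  0.132 ]
slotTR [ 0.4748 -0.2667  0.132 ]
```

```bash
cat >> h.py <<'E'
YAW=-3.7; a_=np.radians(YAW); SX=np.array([np.cos(a_),np.sin(a_),0]); SY=np.array([-np.sin(a_),np.cos(a_),0])
S0=np.array([.698,-.0497,0])   # stand origin
def tcp(ex,ey,ez): # TCP for an ear at stand coords
    return S0+SX*ex+SY*ey+np.array([0,0,ez-.019])
def ear(off=0):
    d=np.array(ctrl.current_tool_pos())-S0; return np.array([d@SX,d@SY,d[2]+.019])
RH=R(90+YAW)
def fx(): 
    f=np.array(ctrl.current_contact_force()); return np.array([f@SX,f@SY,f[2]])
E
python3 - <<'E'
from h import *
p=ctrl.camera_params('wrist');P=np.load('hookpose.npy')
print('valve',cast(p,(285,101),.003,P),'pad bottom',[ (cast(p,(240+x/4,200+y/4),.075,P)-S0)@np.c_[SX,SY] for x,y in((190,213),(410,226))])
for q in [(319.25,237.5),(317.1,282.5),(313.75,325)]: print('bar y in stand',(cast(p,q,.2,P)-S0)@SY)
t0=ctrl.current_t()
ctrl.goto([.4746,-.2754,.19],R(77)); ctrl.move_l([.4746,-.2754,.124],vel=.1)
f0=fx(); ctrl.command_gripper(0.0); print('w',ctrl.current_grip_width()*91,f0,fx())
ctrl.move_l([.4746,-.2754,.22],vel=.1); print('lift',ctrl.current_grip_width()*91,fx(),ctrl.current_t()-t0)
P=wpose();np.save('l2pose.npy',P);cv2.imwrite('pics/l2.png',ctrl.read_camera('wrist'));cv2.imwrite('pics/l2side.png',ctrl.read_camera('side'))
E
```

```text
valve [ 0.447947   -0.09141939  0.003     ] pad bottom [array([-0.03464802, -0.04005578]), array([-0.0344446 ,  0.04022976])]
bar y in stand -0.00024462545893690925
bar y in stand 0.0008364861780033792
bar y in stand 0.00045562269153726645
w 29.158632497261095 [-0.53711626  0.97879155  0.59910289] [ 0.41035325  1.08720336 -0.40955454]
lift 29.43463864116054 [-0.34429027 -0.58060332 -3.13877103] 3.4166000000000003
```

View pics/l2.png

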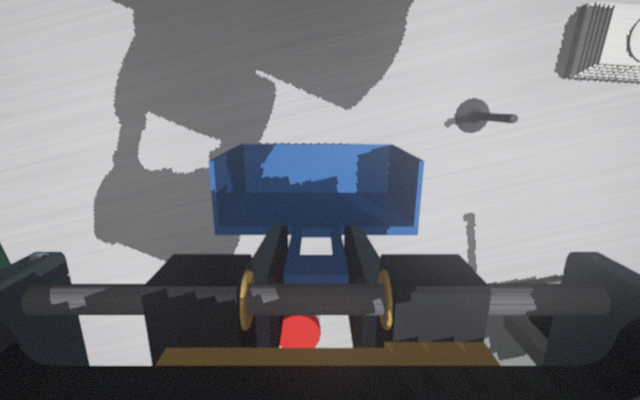

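View pics/l2side.png

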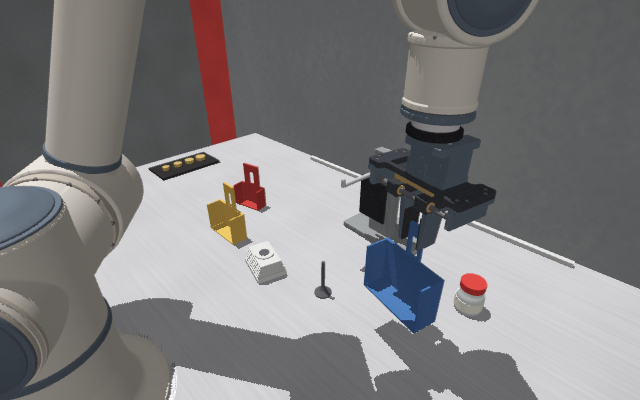

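The blue tray is held squarely: its top edges sit at columns 210–425, rows 145–235, level in the wrist view. The valve at (0.448,-0.091) is clear. Next I'll go to the hook.

```bash
python3 - <<'E'
from h import *
t0=ctrl.current_t()
ctrl.goto(tcp(-.18,0,.275),RH); print(ear(),fx(),ctrl.current_t()-t0)
ctrl.move_l(tcp(-.18,0,.237),vel=.08)
print(ear(),fx())
cv2.imwrite('pics/h2.png',ctrl.read_camera('wrist'));cv2.imwrite('pics/h2side.png',ctrl.read_camera('side'));cv2.imwrite('pics/h2scene.png',ctrl.read_camera('scene')[140:320,180:420])
E
python3 -c "
import cv2
a=cv2.imread('pics/h2scene.png');cv2.imwrite('pics/h2scene_z.png',cv2.resize(a,None,fx=3,fy=3))
a=cv2.imread('pics/h2side.png')[100:300,250:500];cv2.imwrite('pics/h2side_z.png',cv2.resize(a,None,fx=3,fy=3))"
```

```text
[-0.17993235 -0.00090649  0.27475582] [ 0.36891754  0.05121133 -3.36512614] 0.9667000000000003
[-0.17983499 -0.00034798  0.23712614] [ 0.57037619 -0.25868616 -3.28456135]
```

View pics/h2.png

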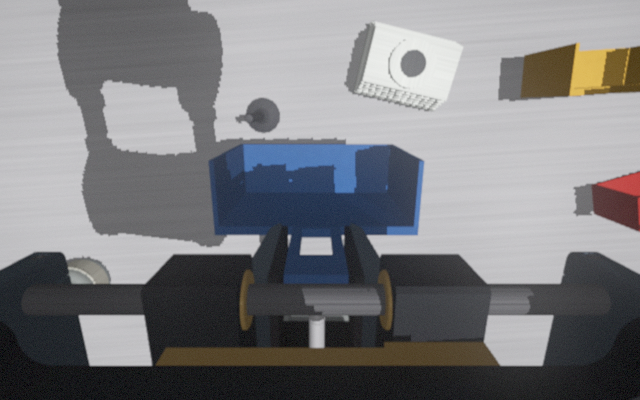

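View pics/h2side_z.png

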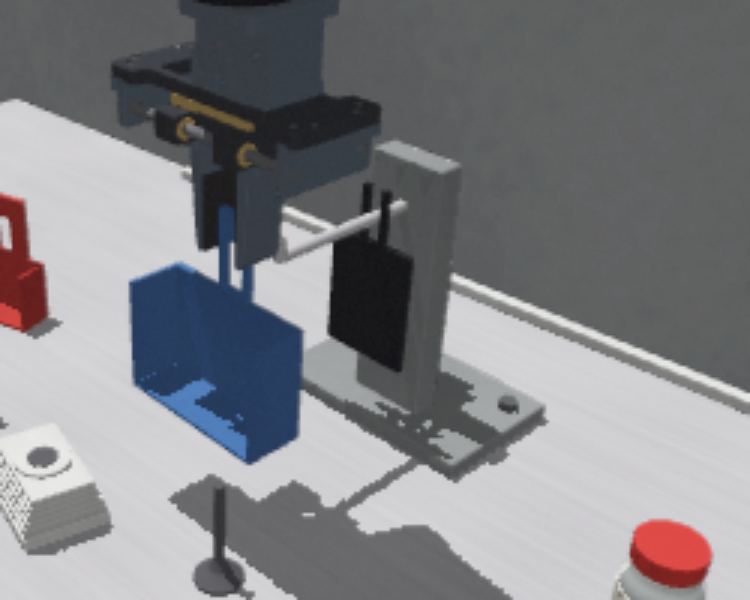

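View pics/h2scene_z.png

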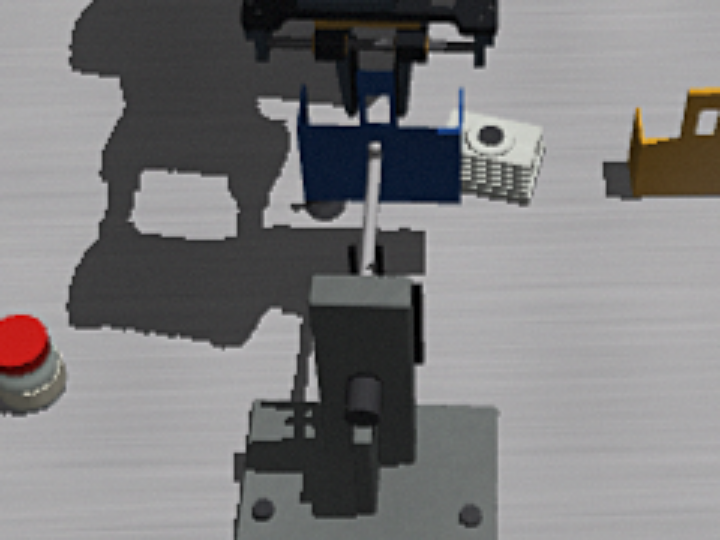

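Wrist view: the slot is centred on column 317 and the bar is at column 317, so they are aligned. I'll thread it with a contact guard.

Run:
```python
from h import *
t0=ctrl.current_t()
c=ctrl.move_l(tcp(-.095,0,.237),vel=.06,contact_N=4); print('in',c,ear(),fx())
if not c:
    c=ctrl.move_l(tcp(-.095,0,.212),vel=.015,contact_N=2.5); print('down',c,ear(),fx())
cv2.imwrite('pics/h3side.png',cv2.resize(ctrl.read_camera('side')[100:300,250:500],None,fx=3,fy=3))
print(ctrl.current_t()-t0,ctrl.current_t())
```

```text
in False [-9.52932531e-02  7.91985741e-06  2.37060023e-01] [ 0.51307253  0.41494981 -3.12181976]
down True [-9.50252462e-02 -2.07182147e-05  2.15348185e-01] [ 0.62473105 -0.39104348  5.08398416]
2.8999999999999986 11.7
```

View pics/h3side.png

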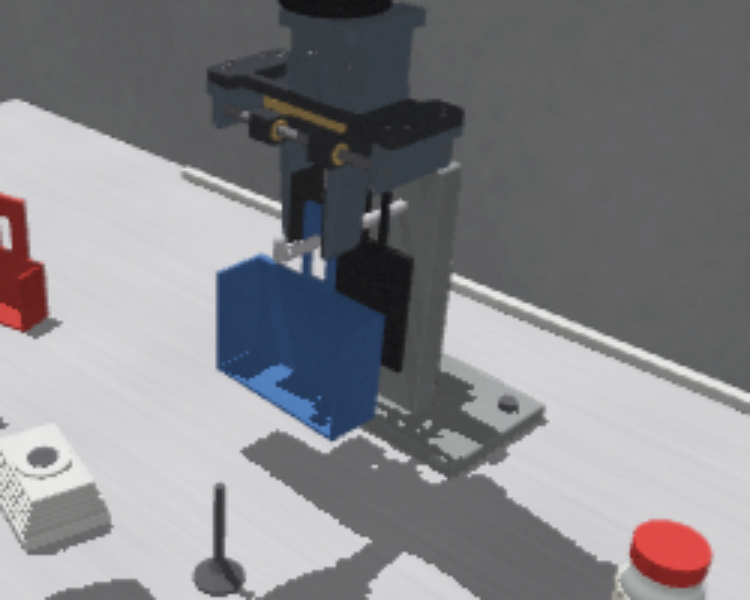

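```bash
cat >> h.py <<'E'
def press(z,xstart,xmax=-.027,target=12.,y=0.):
    """coarse approach to xstart, then slow push till the x force has risen by ~target, step up if short; back off to ~0.7 N"""
    print('coarse',ctrl.move_l(tcp(xstart,y,z),vel=.04,contact_N=6),ear(),fx())
    b=fx()[0]
    c=ctrl.move_l(tcp(xmax,y,z),vel=.006,contact_N=8); x=ear()[0]
    print('push',c,ear(),fx()-[b,0,0])
    for i in range(14):
        F=b-fx()[0]
        if F>target-1.: break
        x+=min(.0008,max(.0002,(target-F)/6000)); 
        ctrl.move_l(tcp(x,y,z),vel=.01); ctrl.sleep(.05); print(' step',round(x,4),ear().round(4),(fx()-[b,0,0]).round(2))
    ctrl.sleep(.35); print('held',ear(),fx()-[b,0,0],ctrl.current_t()); return b
E
python3 - <<'E'
from h import *
ctrl.move_l(tcp(-.095,0,.2158),vel=.01);print(fx(),ear())
b=press(.2158,-.06); open('b.txt','w').write(str(b))
E
```

```text
[ 0.37929371 -0.09461671 -1.6356333 ] [-9.50707833e-02  1.71456378e-05  2.15623665e-01]
coarse False [-6.01849852e-02 -2.25738984e-06  2.15776375e-01] [-0.44857574  0.44806608 -3.95288165]
push True [-3.85919572e-02  3.42542396e-05  2.15460479e-01] [-2.4768008  -0.04816261  6.33848892]
 step -0.0378 [-0.0385  0.      0.2156] [-5.54 -0.5   0.69]
 step -0.037 [-0.038   0.      0.2155] [-8.06  0.12  2.27]
 step -0.0363 [-0.0377  0.      0.2155] [-10.18   0.08   3.32]
 step -0.036 [-0.0375  0.      0.2155] [-10.36   0.11   3.97]
 step -0.0358 [-0.0374  0.      0.2155] [-11.79  -0.07   3.07]
held [-3.73643010e-02  4.67241324e-05  2.15535797e-01] [-11.24444207  -0.40325578   4.50824149] 18.3167
```

```bash
cat >> h.py <<'E'
def backoff(z,b,y=0.,Fmin=1.2):
    x=ear()[0]+ (0)
    for i in range(14):
        F=b-fx()[0]
        if F<Fmin: break
        x-=min(.0008,max(.0002,(F-.8)/6000)); ctrl.move_l(tcp(x,y,z),vel=.01); ctrl.sleep(.04)
    print('backed',i,round(x,4),ear().round(4),(fx()-[b,0,0]).round(2))
E
python3 - <<'E'
from h import *
b=float(open('b.txt').read())
cv2.imwrite('pics/h4side.png',cv2.resize(ctrl.read_camera('side')[100:300,250:500],None,fx=3,fy=3))
backoff(.2158,b)
print(ctrl.current_t())
E
```

```text
backed 6 -0.0401 [-0.04   -0.      0.2159] [-0.93  0.36 -3.7 ]
20.2583
```

View pics/h4side.png

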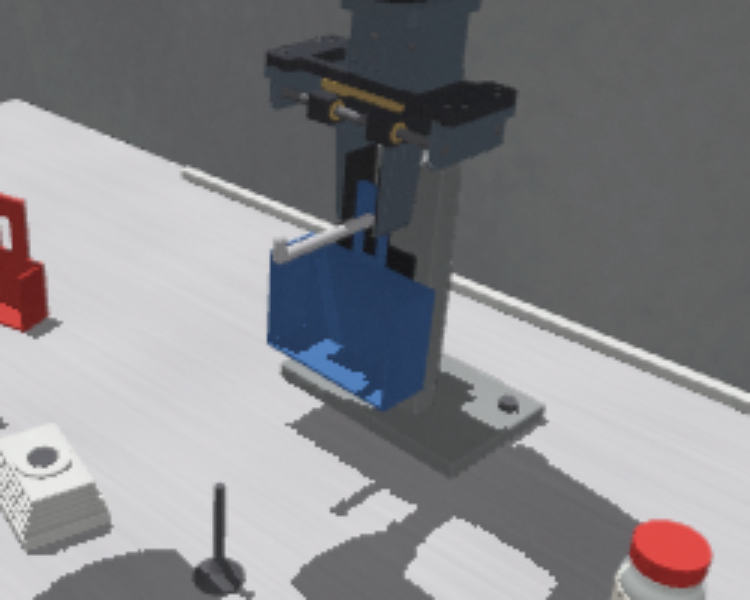

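Run:
```python
from h import *
x=ear()[0]
ctrl.move_l(tcp(x,0,.2153),vel=.01,contact_N=2.5);print(ear(),fx())
ctrl.command_gripper(1.0); print(ctrl.current_grip_width())
ctrl.move_l(tcp(x,0,.31),vel=.15)
cv2.imwrite('pics/h5side.png',cv2.resize(ctrl.read_camera('side')[100:300,250:500],None,fx=3,fy=3))
ctrl.goto([.43,.24,.27],R(90))
P=wpose();np.save('mpose.npy',P);cv2.imwrite('pics/m1.png',ctrl.read_camera('wrist'))
print(ctrl.current_t(),ctrl.current_contact_force())
```

```text
[-3.99196479e-02 -1.93906491e-05  2.15531939e-01] [-1.68918861 -0.26274264 -0.34849508]
0.9984188581011924
23.7917 [ 0.44129923 -0.46932478 -0.4487232 ]
```

View pics/h5side.png

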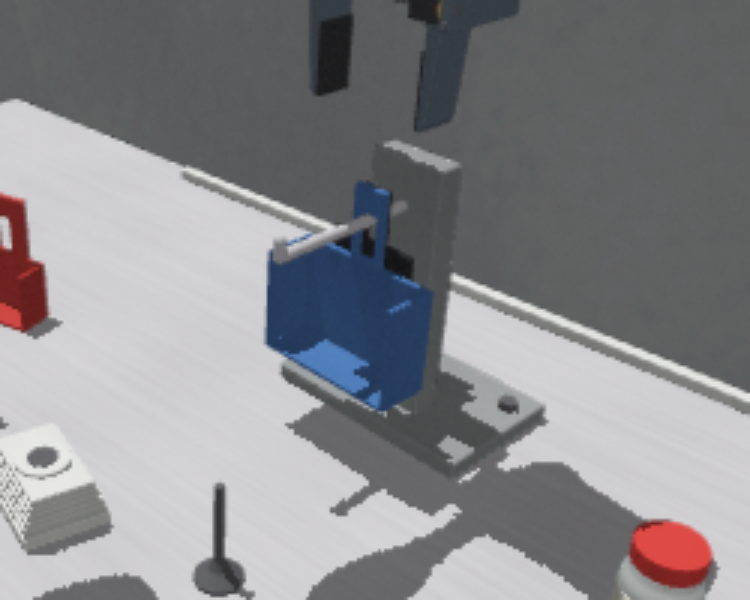

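View pics/m1.png

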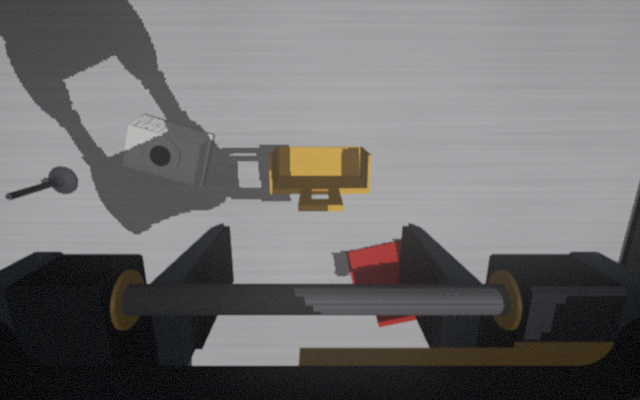

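Blue hangs flush on the bar. Yellow is fully in view, with its rear edge at row ~193, columns 270–370, and its ear top at row ~208. I'll zoom in to measure it.

Run:
```python
from h import *
b=cv2.imread('pics/m1.png')[140:220,260:380]
cv2.imwrite('pics/z3.png',cv2.resize(b,None,fx=6,fy=6,interpolation=cv2.INTER_NEAREST))
```

```text
(no output)
```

View pics/z3.png

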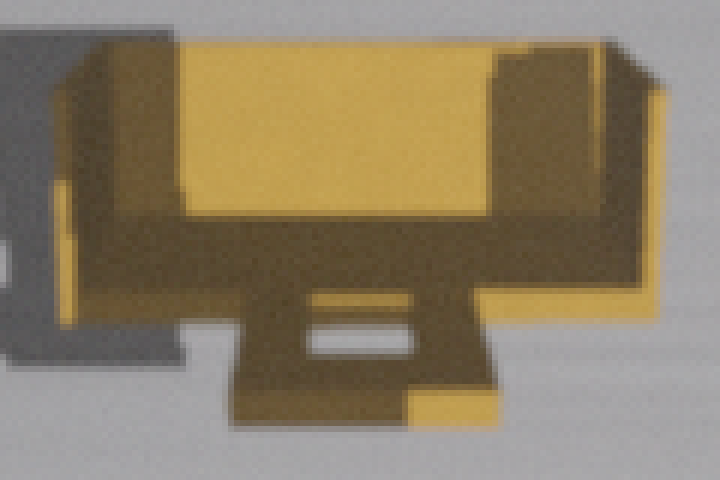

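Run:
```python
from h import *
p=ctrl.camera_params('wrist');P=np.load('mpose.npy')
g={}
for n,z,q in [('rL',.075,(60,326)),('rR',.075,(657,322)),('eFL',.139,(232,388)),('eFR',.139,(496,388)),('eRL',.139,(230,428)),('eRR',.139,(499,427))]:
    g[n]=cast(p,(260+(q[0]+.5)/6-.5,140+(q[1]+.5)/6-.5),z,P); print(n,g[n].round(4))
print('ear ctr',(g['eFL']+g['eFR']+g['eRL']+g['eRR'])/4,'rear mid',(g['rL']+g['rR'])/2)
for a,b in (('rL','rR'),('eFL','eFR'),('eRL','eRR')): d=g[b]-g[a];print(np.linalg.norm(d),np.degrees(np.arctan2(d[0],d[1])))
```

```text
rL [0.4493 0.1877 0.075 ]
rR [0.4487 0.2983 0.075 ]
eFL [0.4424 0.2227 0.139 ]
eFR [0.4425 0.2635 0.139 ]
eRL [0.4489 0.2223 0.139 ]
eRR [0.4488 0.2641 0.139 ]
ear ctr [0.4456145  0.24314366 0.139     ] rear mid [0.44899993 0.24298451 0.075     ]
0.11053706748277028 -0.28820774501432617
0.04073176654346588 0.11069313241231055
0.04173543065686687 -0.1113258649577902
```

Sizes check out (110.5 mm panel, 41–42 mm ear) and the yaw is 0. I'll pick yellow and thread it.

```bash
cat >> h.py <<'E'
def fetch(x,y,ez,yaw,wmm):
    t0=ctrl.current_t()
    ctrl.goto([x,y,ez+.045],R(yaw)); 
    if ctrl.move_l([x,y,ez-.019],vel=.08,contact_N=6): print('TOUCH',ear(),fx()); return False
    ctrl.command_gripper(0.0); ctrl.move_l([x,y,ez+.10],vel=.12)
    w=ctrl.current_grip_width()*91; print('w',w,fx(),ctrl.current_t()-t0)
    if abs(w-wmm)>4: return False
    ctrl.goto(tcp(-.18,0,.27),RH); ctrl.move_l(tcp(-.18,0,.237),vel=.08)
    print('pre',ear(),fx(),ctrl.current_t()-t0); return True
def thread():
    c=ctrl.move_l(tcp(-.098,0,.237),vel=.06,contact_N=4); print('in',c,ear(),fx())
    if c: return
    c=ctrl.move_l(tcp(-.098,0,.212),vel=.015,contact_N=2.5); print('down',c,ear(),fx(),ctrl.current_t())
E
python3 - <<'E'
from h import *
fetch(.4457,.2431,.128,90,42)
cv2.imwrite('pics/m2.png',ctrl.read_camera('wrist'));cv2.imwrite('pics/m2side.png',cv2.resize(ctrl.read_camera('side')[100:300,250:500],None,fx=3,fy=3))
E
```

```text
w 41.74866168069665 [-0.32982834  0.85903841 -1.81154408] 3.375
pre [-0.17992911  0.00038219  0.23710642] [-0.91475568 -0.19420851 -2.50165353] 5.066600000000001
```

View pics/m2.png

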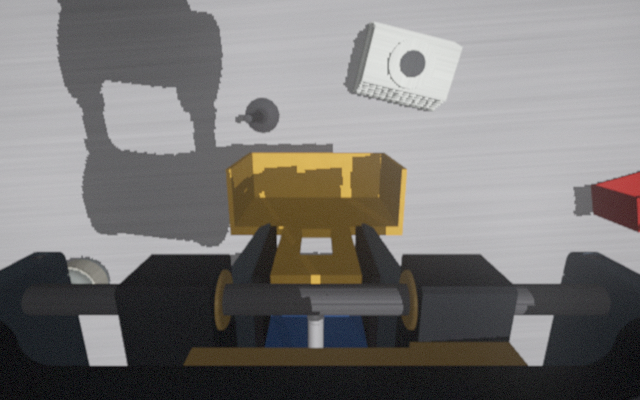

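View pics/m2side.png

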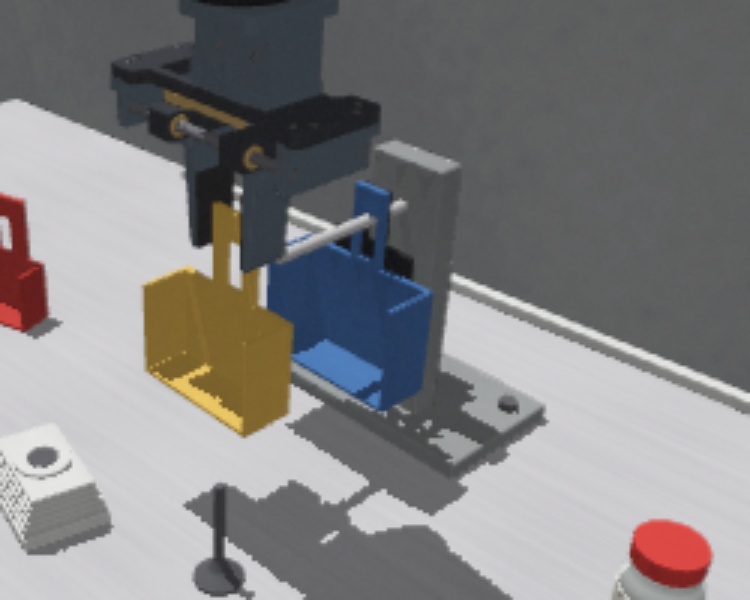

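Yellow's slot is centred at column 317 with the bar at 316. I'll thread, lower and press.

Run:
```python
from h import *
thread(); z=ear()[2]
if .213<z<.220:
    ctrl.move_l(tcp(-.098,0,z+.0004),vel=.01);print(fx(),ear())
    b=press(z+.0004,-.054,xmax=-.03); open('b.txt','w').write(f'{b} {z+.0004}')
    cv2.imwrite('pics/m3side.png',cv2.resize(ctrl.read_camera('side')[100:300,250:500],None,fx=3,fy=3))
```

```text
in False [-9.82921757e-02  2.44154844e-05  2.37037230e-01] [-0.31756134 -1.04455945 -3.31945825]
down True [-9.79906391e-02  5.83511195e-06  2.15403498e-01] [ 0.26980076 -0.24755026  5.43077991] 31.7583
[ 0.84060092 -0.0892015  -1.76908824] [-9.80230463e-02  7.31303219e-06  2.15699629e-01]
coarse False [-5.41721447e-02 -1.58883093e-06  2.15824208e-01] [-0.11937984 -0.02314727 -2.20679604]
push True [-4.56403975e-02  2.94823454e-05  2.15485009e-01] [ 0.87189381 -0.0910267   5.39976637]
 step -0.0448 [-0.0455  0.      0.2156] [-5.84 -0.52  2.95]
 step -0.044 [-0.0452  0.      0.2155] [-8.77  0.58  4.89]
 step -0.0435 [-0.0449  0.      0.2155] [-10.33  -0.61   3.54]
 step -0.0432 [-0.0448  0.      0.2155] [-10.37  -0.72   6.28]
 step -0.043 [-0.0447 -0.      0.2155] [-11.59   0.04   6.1 ]
held [-4.46365450e-02  1.56749745e-05  2.15535329e-01] [-11.70750665   0.11595341   5.81438361] 37.0417
```

View pics/m3side.png

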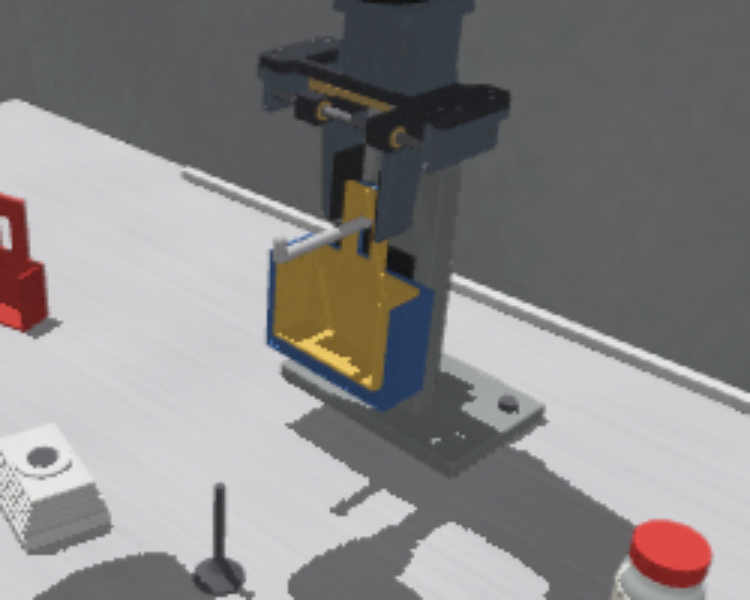

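Yellow sits inside blue, and the press is steady at 11.7 N. Next: back off, release and look at red.

Run:
```python
from h import *
b,z=map(float,open('b.txt').read().split())
backoff(z,b); x=ear()[0]
ctrl.move_l(tcp(x,0,.2153),vel=.01,contact_N=2.5);print(ear(),fx())
ctrl.command_gripper(1.0)
ctrl.move_l(tcp(x,0,.31),vel=.15)
cv2.imwrite('pics/m5side.png',cv2.resize(ctrl.read_camera('side')[100:300,250:500],None,fx=3,fy=3))
ctrl.goto([.555,.335,.27],R(90))
P=wpose();np.save('spose.npy',P);im=ctrl.read_camera('wrist');cv2.imwrite('pics/s1.png',im)
cv2.imwrite('pics/z4.png',cv2.resize(im[120:230,250:390],None,fx=5,fy=5,interpolation=cv2.INTER_NEAREST))
print(ctrl.current_t(),ctrl.current_contact_force())
```

```text
backed 2 -0.0456 [-0.0456  0.      0.2157] [-0.35 -0.44 -2.95]
[-4.55384048e-02  1.30788346e-05  2.15482870e-01] [-2.67169827 -0.69784461  2.86138097]
41.3 [ 0.28752057 -0.15330145  0.18417721]
```

View pics/m5side.png

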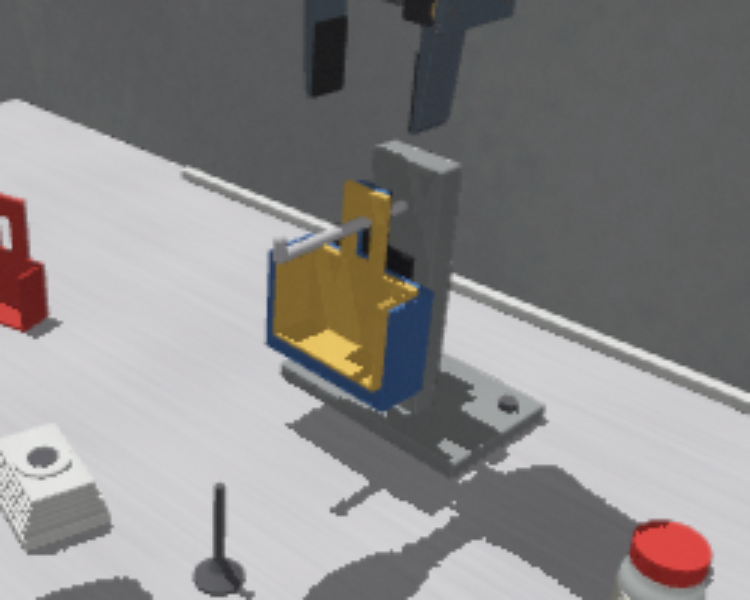

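View pics/z4.png

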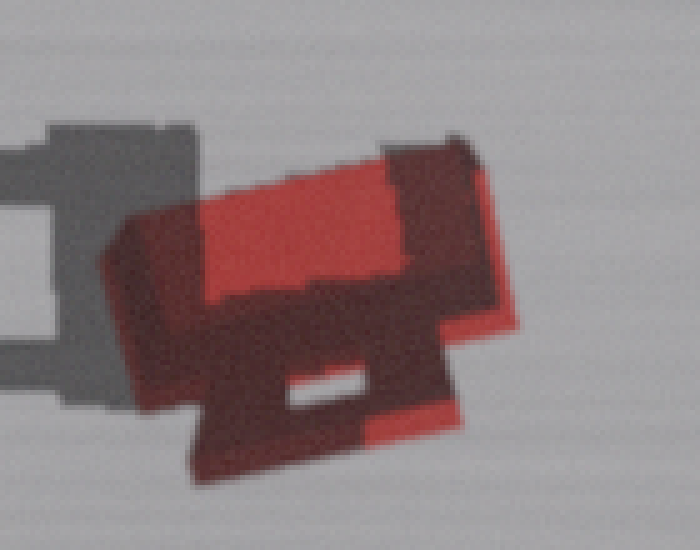

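Run:
```python
from h import *
p=ctrl.camera_params('wrist');P=np.load('spose.npy')
g={}
for n,z,q in [('rL',.06,(142,414)),('rR',.06,(518,328)),('eFL',.124,(191,457)),('eFR',.124,(456,400)),('eRL',.124,(196,486)),('eRR',.124,(463,427))]:
    g[n]=cast(p,(250+(q[0]+.5)/5-.5,120+(q[1]+.5)/5-.5),z,P); print(n,g[n].round(4))
print('ear ctr',(g['eFL']+g['eFR']+g['eRL']+g['eRR'])/4,'rear mid',(g['rL']+g['rR'])/2)
for a,b in (('rL','rR'),('eFL','eFR'),('eRL','eRR')): d=g[b]-g[a];print(np.linalg.norm(d),np.degrees(np.arctan2(d[0],d[1])))
```

```text
rL [0.588  0.2894 0.06  ]
rR [0.5677 0.3764 0.06  ]
eFL [0.5783 0.306  0.124 ]
eFR [0.5668 0.3576 0.124 ]
eRL [0.5842 0.3069 0.124 ]
eRR [0.5723 0.359  0.124 ]
ear ctr [0.57540567 0.33238045 0.124     ] rear mid [0.57784868 0.33292176 0.06      ]
0.08935180152292883 -13.177493623394499
0.05281752721809935 -12.524049231588515
0.05354251379337979 -12.919802410142776
```

Red: 89.4 mm panel and 53 mm ear, both matching, with yaw +13°. Picking it.

Run:
```python
from h import *
fetch(.5752,.3323,.113,103,54)
cv2.imwrite('pics/s2.png',ctrl.read_camera('wrist'));cv2.imwrite('pics/s2side.png',cv2.resize(ctrl.read_camera('side')[100:300,250:500],None,fx=3,fy=3))
print(ctrl.current_t())
```

```text
w 53.248458758749365 [-0.01617734  0.21607974 -1.62506061] 3.283300000000004
pre [-0.17986368  0.00023768  0.23707232] [-0.3530899   0.70235659 -1.89783871] 5.2583000000000055
46.6583
```

View pics/s2.png

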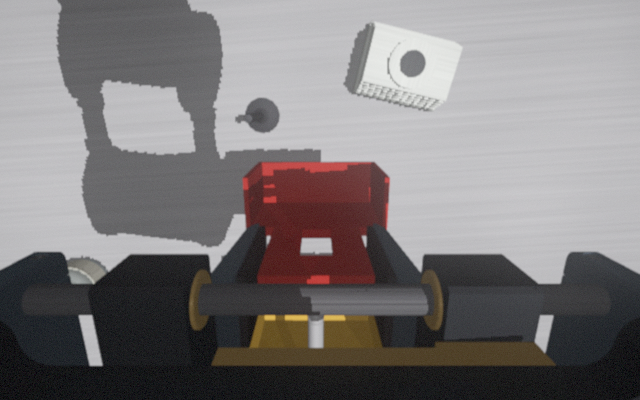

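View pics/s2side.png

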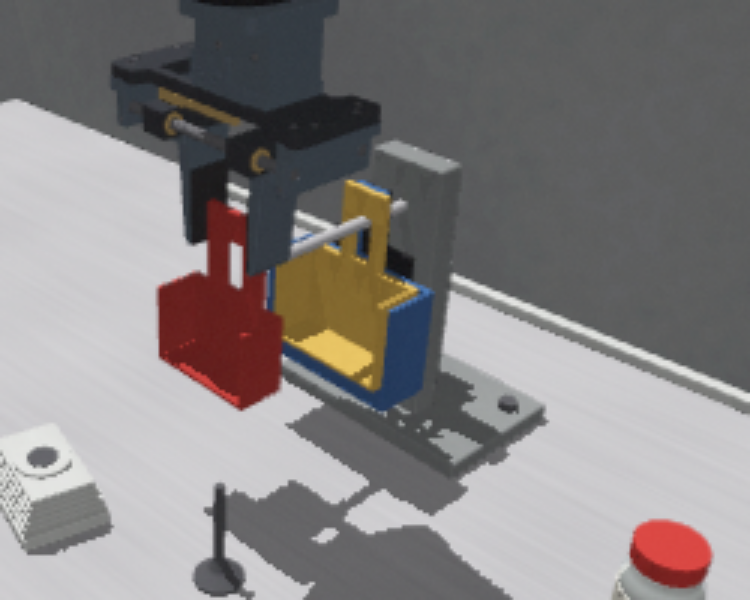

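Red is upright and its slot (column 317) lines up with the bar (316). Next I'll thread and press it.

Run:
```python
from h import *
thread(); z=ear()[2]
if .213<z<.220:
    ctrl.move_l(tcp(-.098,0,z+.0004),vel=.01);print(fx(),ear())
    b=press(z+.0004,-.060,xmax=-.036); open('b.txt','w').write(f'{b} {z+.0004}')
    cv2.imwrite('pics/s3side.png',cv2.resize(ctrl.read_camera('side')[100:300,250:500],None,fx=3,fy=3))
```

```text
in False [-9.82579731e-02  3.82151740e-05  2.37055077e-01] [-0.48130589  0.00452009 -1.90048491]
down True [-9.79804688e-02  1.15804323e-05  2.15475910e-01] [-1.49478686 -0.93749804  5.28053639] 49.4583
[-2.79556290e-04  2.74538603e-02 -1.12737901e+00] [-9.80064541e-02 -7.65897305e-06  2.15774821e-01]
coarse False [-6.01493061e-02  5.91148478e-06  2.15862512e-01] [ 0.22169163 -0.29182233 -2.14016226]
push True [-5.20203947e-02 -3.55872863e-05  2.15567538e-01] [-1.44048864 -1.58664743  4.81006183]
 step -0.0512 [-0.052  -0.      0.2156] [-5.95 -0.08  1.81]
 step -0.0504 [-0.0518  0.      0.2156] [-9.21 -0.66  4.94]
 step -0.05 [-0.0516 -0.      0.2156] [-11.6   -0.71   6.52]
held [-5.16796890e-02 -2.01919707e-05  2.15589779e-01] [-12.00630016  -0.40863365   6.2973901 ] 53.9333
```

View pics/s3side.png

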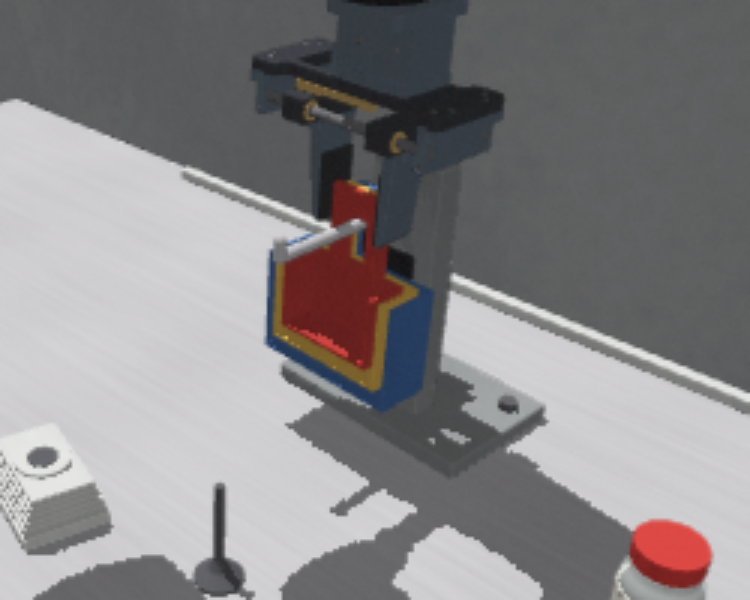

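Run:
```python
from h import *
b,z=map(float,open('b.txt').read().split())
backoff(z,b); x=ear()[0]
ctrl.move_l(tcp(x,0,.2153),vel=.01,contact_N=2.5);print(ear(),fx())
ctrl.command_gripper(1.0)
ctrl.move_l(tcp(x,0,.33),vel=.15)
cv2.imwrite('pics/e_side.png',cv2.resize(ctrl.read_camera('side')[100:300,250:500],None,fx=3,fy=3))
np.save('epose.npy',wpose());im=ctrl.read_camera('wrist');cv2.imwrite('pics/e_wrist.png',im)
cv2.imwrite('pics/z5.png',cv2.resize(im[120:250,240:400],None,fx=4.6,fy=4.6,interpolation=cv2.INTER_NEAREST))
print(ctrl.current_t(),ctrl.current_contact_force())
```

```text
backed 1 -0.0524 [-0.0524  0.      0.2158] [-0.85  0.05 -0.93]
[-5.22991463e-02  3.05715253e-05  2.15533834e-01] [-2.61523547  0.03611691  4.48840403]
56.4083 [ 0.09225495 -0.53095145  0.51762872]
```

View pics/e_side.png

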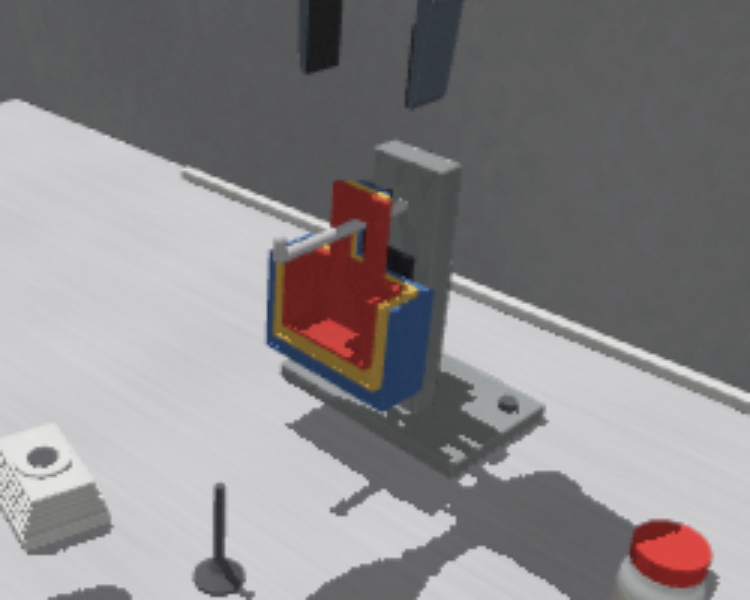

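View pics/e_wrist.png

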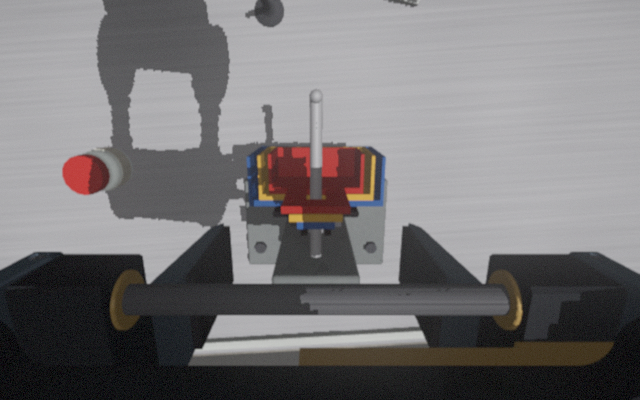

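View pics/z5.png

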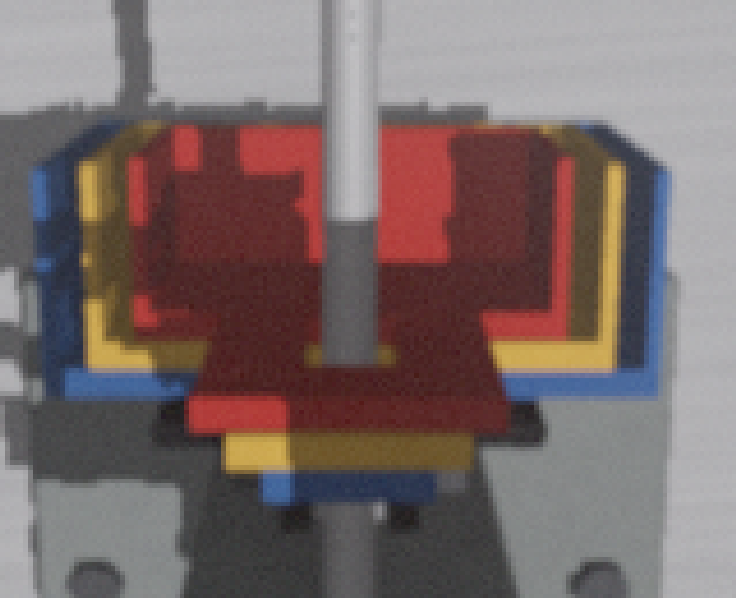

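Run:
```python
from h import *
p=ctrl.camera_params('wrist');P=np.load('epose.npy')
for n,z,l,r in [('S ear front',.227,(188,396),(509,396)),('S ear rear',.227,(190,433),(507,433)),('M rear',.227,(225,471),(473,471)),('L rear',.227,(263,505),(436,503)),('S panel rear',.163,(140,340),(560,340)),('M panel rear',.163,(88,369),(612,369)),('L panel rear',.163,(66,397),(655,398))]:
    c=[(cast(p,(240+(q[0]+.5)/4.6-.5,120+(q[1]+.5)/4.6-.5),z,P)-S0)@np.c_[SX,SY] for q in (l,r)]
    print(n,np.mean(c,0).round(4),'w',round(c[1][1]-c[0][1],4),'skew deg',round(float(np.degrees((c[1][0]-c[0][0])/(c[1][1]-c[0][1]))),1))
```

```text
S ear front [-0.0551 -0.0009] w 0.0544 skew deg 0.1
S ear rear [-0.0485 -0.0009] w 0.0541 skew deg 0.1
M rear [-0.0417 -0.0008] w 0.0426 skew deg 0.1
L rear [-0.0357 -0.0008] w 0.0299 skew deg -0.6
S panel rear [-0.0486 -0.0005] w 0.0881 skew deg 0.1
M panel rear [-0.0423 -0.0005] w 0.1105 skew deg 0.1
L panel rear [-0.036   0.0017] w 0.1248 skew deg 0.2
```

Ear spacings are 6.8 and 6.0 mm, and the trays are upright, square and centred within 1 mm at the ears. Handing in.

Run:
```python
from bench import ctrl
print(ctrl.sign_off(),ctrl.current_t())
```

```text
the job is handed in; nothing more can be done
the job is handed in; nothing more can be done
```

All three trays are on the hook, blue, then yellow, then red. Each was threaded over the upturned end, lowered under a contact guard and pushed straight back. I held each press at about 11–12 N on the wrist reading, then eased it off before letting go. I handed the job in after about 56 s of the 72 s allowed; no verdict is reported.

**Last checks, from the wrist view after release:**
- **Spacing:** yellow is 6.0 mm in front of blue and red 6.8 mm in front of yellow. Blue's ear point is about 39 mm in front of the post.
- **Alignment:** the trays are within 1 mm sideways at the ears, square within 0.6° and upright to within about 0.6 mm over 64 mm.
- **Bystanders:** the head, valve and jar looked unmoved in the views that showed them. I did not measure their positions at the end.

**Disagreements:**
- The ear spacing worked out from the gripper's position during the presses was 7.0 to 7.3 mm, a little more than the camera shows. The trays had probably slipped slightly in the grip.
- The camera gave blue's sideways position as -0.8 mm at the ear but +1.7 mm at the panel, where its left corner was in shadow.

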